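Pin a print block on the proofing bed and set its edge clamp

ROBOT

A 6-joint arm with a two-finger parallel gripper is mounted at the origin on the work surface. World frame = base frame: x ahead of the robot, y to its left, z up, the work surface at z = 0. Lengths are in m, angles in rad, forces in N, time in s.
With the tool pointing down it reaches from about 0.275 to 1 m from the base axis. Payload 8.4 kg.
Tool frame: the origin (TCP) lies between the finger pads; the fingertips stand 17 mm ahead of it and the grasp point (between the pads) lies 2 mm behind it; z points along the fingers, x is the direction in which the jaws open and shut, and the axes are right-handed (so a half turn about z gives the same grasp; the last joint's range is limited). The gripper opens to 85 mm and grips with 20 to 120 N. Pads are 22 mm wide; open, the fingers measure 114 mm over their backs; the gripper's body (76 mm by 85 mm) begins 54 mm behind the grasp point. The pads swing forward as they close: fully open they stand 13 mm farther back than shut.
Start: joints at [1.277, 0.353, 1.633, -0, 1.155, -0.002], TCP at [0.18, 0.599, 0.248] pointing down, gripper open.
Joint ranges: [-2.63, 2.63], [-0.92, 2.1], [0.06, 2.66], [-1.3, 4.44], [0, 2.69], [-3.02, 3.02]. Speed limits (rad/s): [2.22, 2.22, 2.79, 3.14, 3.14, 3.14].

INTERFACE

Orientations are given as a unit quaternion [x, y, z, w].
In Python, from plant import readout, snapshot, bot, finder gives the robot as it stands.
- The arm moves only by the tool apply_moves, never from a script. Its argument "rows" is a list of rows, each an object of numbers: "x", "y", "z": the shift along the tool's x, y, z in mm; "ax", "ay", "az": the turn, a rotation vector about the tool's x, y, z in rad; "claw": the opening, from -1 (shut) to 1 (fully open). A call has 1 to 10 rows; each row shifts and turns the commanded pose from where the row before left it, along the tool's axes as they then stand; what a row does not reach is not made up. A row lasts 1/12 s, in which the tool goes at most 41.7 mm and 7.16 degrees, less where a joint would pass 70% of its speed; a pose out of reach is approached as far as the arm can. A call is refused whole if a number of a shift passes 41.7 or a number of a turn 0.125, either way. A call with a gripper value outside its range is refused whole. The fingers move at their own pace and stop on an object; "squeeze" is the grip in N (left out, the last holds). Time passes only in rows, so rows that do not move let the fingers close. It gives the time, the measured TCP pose, the force and the opening at its end, in the units of the state.
- readout.sense(): the state, without advancing time (a new reading comes with each control period).
- snapshot(name): name is "scene" or "side" or "wrist"; returns a dict with "pixels" (400x640x3 uint8, red, green, blue), "range_z" (400x640 float32, m along the optical axis (not along the pixel's ray), 0 where there is no reading), "fx", "fy", "cx", "cy" (pixels), "k1" (the pictures are not rectified: a ray, as slopes to the right and down, at radius r is drawn at 1 + k1 r^2 times it, then the intrinsics apply), "world_to_cam" (4x4, takes a point from world to camera coordinates); the wrist camera has in their place "T_tool_cam" (4x4, takes a point from camera to tool coordinates, whose origin is the TCP and whose axes are the tool frame's). Camera axes: x right, y down, z forward; pixel columns grow to the right and rows downward; lengths in m; the calibration is good to about 2 mm. A picture is of the moment at which its call begins: read the wrist's pose just before it.
- bot.job_done(): hands the job in, once; it reports no verdict.
Trained networks look in the newest picture that a camera, given by its name, has taken for a name from the list of things; names that differ only in an ending like _2 or _b are one class to them, and where a whole thing is asked for, a point or a joint stands for the part that bears it (a point fixed in the world has none). Each returns a list of dicts, best first, with "score" (0 to 1); they miss things now and then, are a little off and sometimes report something else, mostly with a low value. They report only what shows in the picture. A call takes as long as a camera call.
- finder.search_frame(camera, label): "uv" ([column, row] in pixels, amid what is visible of it).
- finder.outline_of(camera, label): "mask" (400x640 bool, what is visible of it) and "uv" ([column, row] in pixels, amid what is visible of it).
The state is a dict: "time_s": time; "qpos": joint angles; "qvel": joint speeds; "joint_torque": joint torques, N m; "position": TCP position; "ee_rot": TCP orientation; "force": force on the tool from outside, world axes, zero at the start; "torque": the same for the moment, N m; "finger_gap": opening from 0.0 (shut) to 1.0 (fully open).
Only numpy, scipy, OpenCV 4.12 (cv2) and the standard library are available. Lean on these libraries where they do the work, as an engineer would, in place of code of your own. Each camera call takes 0.05 s, during which the arm holds its last target. There are 200 camera calls.

TASK

Lower the carved print block, by its holed aluminium backplate, over the two locating pins of the proofing bed until it rests flush (do not drop it; either way round will do), and let go of it. Then turn the clamp's thumbscrew clockwise until it seats, back it off a quarter turn to leave the wood room, and finish while still gripping the thumbscrew by its wing, holding that setting. Leave everything else on the bench where it is.

Things in the scene. Friction and masses are not known exactly. Their poses are not given: they have to be found in the camera images.
- plate: print block: aluminium backplate 150 x 80 x 6 mm with a carved wooden block 84 (x) x 44 (y) x 22 mm centred on top to grip by; 28 mm high in all, about 0.26 kg, loose, flat on the table at the start. Two 12 mm through holes at x = +60 and -60 mm, y = 0. Origin: centre of the underside; x along the 150 mm side, z up. Symmetric under a half turn.
- bed: proofing bed, fixed: dark steel slab 12 mm thick, x = -85 to +150 mm, y = -52 to +52 mm. Origin: at table height midway between the pins; x points to the clamp, z up. Steel pins at x = +60 and -60 mm, y = 0: 10 mm diameter, 16 mm high above the slab, top 5 mm tapered to 4 mm. Flush, the plate's underside is 12 mm above the table.
- clamp (a point): top centre of the grey housing (44 x 50 mm) of the edge clamp on the bed, 42 mm above the table, at x = +118 mm, y = 0 of the bed, under the thumbscrew. A brass jaw 14 x 40 x 12 mm slides out of it toward the plate's end, 1.5 mm per rad of the screw.
- wing: brass wing of the clamp's thumbscrew, upright over the housing: a flat bar 38 mm long (x) x 10 mm thick (y) x 26 mm high; origin: its centre, 71 mm above the table, at x = +118 mm, y = 0 of the bed; x along the bar, z up. It turns with the screw about the vertical through its origin, without rising or sinking. Pinch it across the 10 mm from above.
- thumbscrew (a joint): angle of the thumbscrew (rad), growing clockwise seen from above; 4.0 is seated (hard stop, the jaw just at the plate's edge), 0 fully backed out. It starts 1.2 to 3.2 rad short of the stop. Friction 0.05 N m; it stays where it is left.
- blank: an uncarved wooden block without backplate or holes, 120 x 66 x 22 mm, loose, not to be disturbed; origin at the centre of its underside, x along its length. It lies beside the print block; which of the two is nearer the robot varies.
- ink_tin: steel ink tin, 72 mm diameter, 50 mm high, not to be disturbed; origin under its centre
- ink_jar: ink jar, 52 mm diameter, 60 mm high, not to be disturbed; origin under its centre
- baren: wooden baren (rubbing disc), 110 mm diameter, 26 mm high, not to be disturbed; origin under its centre
- gouge_a: carving gouge, 160 mm long, 14 mm high, not to be disturbed; origin on the table near its middle, x along it to the blade
- gouge_b: carving gouge, 140 mm long, 14 mm high, not to be disturbed; origin on the table near its middle, x along it to the blade
- brayer: ink roller with wooden handle, about 165 x 122 x 30 mm, not to be disturbed; origin on the table near its middle, x along the handle to the roller

How it is judged:
On the way, in this order (a step that is already met when the one before it is completed fails the run):
1. the plate lies flush over both pins and is let go (z of plate in the frame of bed between 0.01 and 0.0138 m and horizontal distance between plate and bed below 0.003 m and angle between the z axis of plate and the z axis of bed, either way round below 0.02 rad and angle between the x axis of plate and the x axis of bed, either way round below 0.06 rad and contact force between the fingers and plate below 0.2 N), for 0.2 s.
2. the thumbscrew is turned clockwise until it seats (value of joint thumbscrew above 3.92 rad), for 0.1 s.
At the end, for the whole second after the job is handed in: After seating, the thumbscrew rests a quarter turn (1.57 rad +-0.22) back from its stop, its wing gripped (over 2 N, grasp point within 28 mm of its centre); the plate still lies flush over both pins (underside within 2 mm of the slab, centred within 3 mm, level) (z of plate in the frame of bed between 0.01 and 0.0138 m and horizontal distance between plate and bed below 0.003 m and angle between the z axis of plate and the z axis of bed, either way round below 0.02 rad and angle between the x axis of plate and the x axis of bed, either way round below 0.06 rad and value of joint thumbscrew between 2.2092 and 2.6492 rad and velocity of joint thumbscrew between -0.1 and 0.1 rad/s and contact force between the fingers and wing above 2 N and distance between the grasp point and wing below 0.028 m); the arm keeps its last pose, push and grip.
It fails at once if the plate is dropped (linear speed of plate above 0.5 m/s and contact force between the fingers and plate below 0.05 N).
It fails at once if another thing on the bench is shifted by more than 30 mm (distance of any of blank, ink_tin, ink_jar, baren, gouge_a, gouge_b, brayer from where it was at the start of the episode above 0.03 m).
It also fails if it takes over 54 s, if anything falls off the work surface, if the arm or the gripper's body presses on something with over 40 N, if the wrist force passes 120 N, or if a joint passes its speed limit or range.

## Working session

There is one attempt and no reset: what is moved stays moved. The work goes in short steps, Python scripts to look and compute and a tool call to move; the robot and the scene stay as the last step left them, time stands still between calls to the robot, and variables do not carry over. Pictures are saved under pics/ and viewed, about 8 in all and at most 12, crops included, and the job is handed in when it is done.

Besides the shell and the picture viewer there is one more tool, called after "Call:" in YAML: its name, and indented under it one key for each argument. apply_moves: Moves the arm, as the interface text tells. Its arguments: {"type":"object","properties":{"rows":{"type":"array"},"squeeze":{"type":"number"}},"required":["rows"]}

```bash
ls; mkdir -p pics; cat > h.py <<'E'
import numpy as np, cv2
from plant import readout, snapshot, bot, finder
from scipy.spatial.transform import Rotation as R
def pose():
    s=readout.sense(); T=np.eye(4); T[:3,:3]=R.from_quat(s['ee_rot']).as_matrix(); T[:3,3]=s['position']; return T
def shot(n):
    T=pose(); s=snapshot(n)
    s['T']=T@s['T_tool_cam'] if n=='wrist' else np.linalg.inv(s['world_to_cam'])
    return s
def cloud(s):
    v,u=np.mgrid[0:400,0:640]; return pts(s,u.ravel(),v.ravel()).reshape(400,640,3)
def rays(s,u,v):
    K=np.array([[s['fx'],0,s['cx']],[0,s['fy'],s['cy']],[0,0,1.]])
    p=np.stack([np.asarray(u,float),np.asarray(v,float)],-1).reshape(-1,1,2)
    return cv2.undistortPoints(p,K,np.array([s['k1'],0,0,0,0.]))[:,0]
def pts(s,u,v):
    n=rays(s,u,v); z=s['range_z'][np.asarray(v,int),np.asarray(u,int)]
    P=np.c_[n*z[:,None],z]@s['T'][:3,:3].T+s['T'][:3,3]; P[z==0]=np.nan; return P
def onplane(s,u,v,z):
    n=rays(s,u,v); d=np.c_[n,np.ones(len(n))]@s['T'][:3,:3].T; o=s['T'][:3,3]
    return o+d*((z-o[2])/d[:,2])[:,None]
def save(s,n): cv2.imwrite('pics/'+n,s['pixels'][:,:,::-1])
E
python3 - <<'E'
from h import *
print(readout.sense())
for n in ['scene','side']:
    s=shot(n); save(s,n+'0.png'); print(n,s['T'][:3,3])
    C=cloud(s)
    for l in ['plate','bed','wing','blank','ink_tin','ink_jar','baren','gouge_a','brayer']:
        for r in finder.outline_of(n,l)[:2]:
            m=r['mask']; P=C[m]; print(l,round(r['score'],2),np.round(r['uv']),m.sum(),np.round(np.nanmedian(P,0),3),np.round(np.nanpercentile(P,[3,97],axis=0),3).tolist())
E
```

```text
pics
{'time_s': 0.0, 'qpos': array([ 1.27658348e+00,  3.53646651e-01,  1.63416612e+00,  6.16295800e-06,
        1.15518739e+00, -2.40828632e-03]), 'qvel': array([ 9.65427553e-04,  1.38758014e-03,  1.22167419e-05, -1.19389248e-03,
       -1.69091168e-04, -3.47528814e-04]), 'joint_torque': array([ 2.56512703e-04, -6.05258346e+01, -3.42071843e+01, -7.24506526e-05,
        9.56252916e-03,  8.64512685e-06]), 'position': array([0.1796684 , 0.59813112, 0.24754891]), 'ee_rot': array([ 8.02397257e-01,  5.96789868e-01, -5.67374235e-04,  4.16366041e-04]), 'force': array([ 1.02507358, -0.54879376,  1.31699427]), 'torque': array([0.02820067, 0.00316768, 0.0141672 ]), 'finger_gap': 1.0024152449706039}
scene [ 1.29514038 -0.20781321  0.68612847]
bed 0.91 [296. 212.] 2602 [ 0.578 -0.117  0.012] [[0.522, -0.217, 0.004], [0.618, 0.001, 0.071]]
wing 0.55 [263. 200.] 168 [ 0.566 -0.193  0.072] [[0.554, -0.21, 0.051], [0.572, -0.176, 0.084]]
wing 0.52 [382. 251.] 1271 [0.753 0.067 0.012] [[0.7, 0.021, 0.004], [0.795, 0.116, 0.026]]
blank 0.77 [439. 208.] 993 [0.635 0.276 0.021] [[0.596, 0.222, -0.0], [0.
[... 1215 characters left out ...]
 -0.041, 0.051]]
ink_tin 0.73 [373. 335.] 2517 [0.467 0.285 0.007] [[0.428, 0.198, 0.002], [0.505, 0.339, 0.03]]
ink_jar 0.78 [329. 161.] 335 [ 0.595 -0.319  0.037] [[0.57, -0.394, -0.0], [0.619, -0.309, 0.061]]
baren 0.58 [256. 256.] 1252 [0.743 0.08  0.011] [[0.694, 0.025, 0.001], [0.792, 0.122, 0.026]]
baren 0.53 [335. 214.] 2222 [ 0.563 -0.096  0.012] [[0.516, -0.209, 0.006], [0.612, 0.009, 0.058]]
gouge_a 0.96 [372. 284.] 350 [0.457 0.145 0.011] [[0.403, 0.135, 0.003], [0.544, 0.149, 0.015]]
gouge_a 0.5 [298. 162.] 55 [ 0.695 -0.348  0.013] [[0.689, -0.381, 0.008], [0.702, -0.314, 0.016]]
brayer 0.84 [368. 161.] 417 [ 0.47  -0.372  0.019] [[0.35, -0.425, -0.001], [0.503, -0.325, 0.031]]
```

View pics/side0.png

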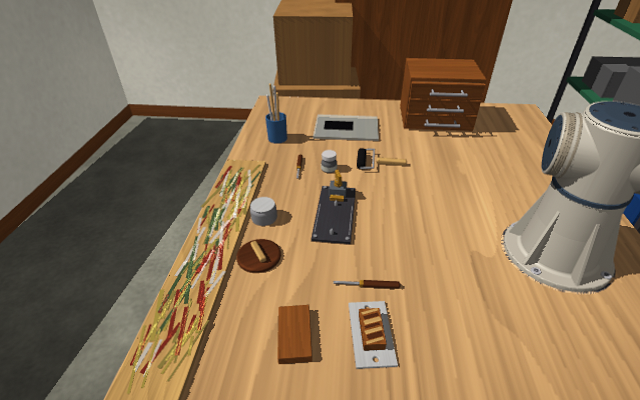

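View pics/scene0.png

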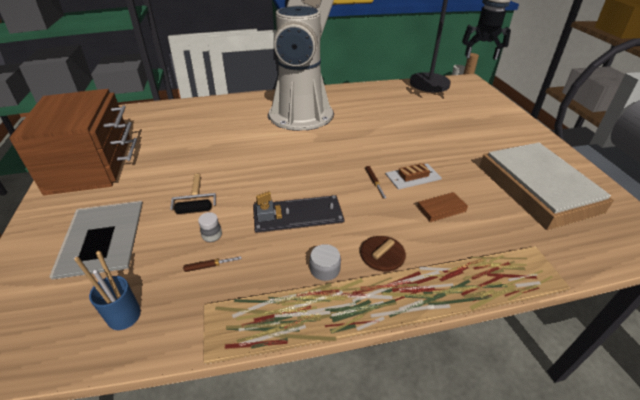

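Side view: print block at (373,335), blank (293,334), bed (335,213) with its clamp at the far end (338,185). The scene view agrees: bed (297,212), wing (263,200). Next I'll measure poses roughly and plan a wrist look.

```bash
cat >> h.py <<'E'
def mstep(T,r):
    D=np.eye(4); D[:3,3]=np.array(r[:3])/1000; D[:3,:3]=R.from_rotvec(r[3:]).as_matrix(); return T@D
def plan(x,y,z,yaw,T=None,vmax=35,wmax=0.115):
    """tool down, tool x at world angle yaw (mod pi). prints row to be repeated n times and a sum"""
    T=pose() if T is None else T
    Rt=np.array([[np.cos(yaw),np.sin(yaw),0],[np.sin(yaw),-np.cos(yaw),0],[0,0,-1]])
    c=[Rt,Rt@np.diag([-1,-1,1])]
    rv=[R.from_matrix(T[:3,:3].T@q).as_rotvec() for q in c]
    rv=min(rv,key=np.linalg.norm)
    d=T[:3,:3].T@(np.array([x,y,z])-T[:3,3])*1000
    print('tool shift mm',np.round(d,1),'rotvec',np.round(rv,4),'rows>=',int(np.ceil(max(np.linalg.norm(d)/vmax,np.linalg.norm(rv)/wmax))))
E
python3 - <<'E'
from h import *
for n in ['side','scene']:
    s=shot(n); C=cloud(s)
    if n=='side':
        m=finder.outline_of(n,'plate')[0]['mask']; P=C[m]; 
        r=cv2.minAreaRect(P[np.isfinite(P[:,0])&(P[:,2]>0.022)][:,:2].astype(np.float32)*1000); print('wood',r)
        r=cv2.minAreaRect(P[np.isfinite(P[:,0])&(P[:,2]>0.003)][:,:2].astype(np.float32)*1000); print('plate',r)
    P=C.reshape(-1,3); k=(P[:,0]>.48)&(P[:,0]<.66)&(P[:,1]>-.26)&(P[:,1]<.05)&(P[:,2]>.008)&(P[:,2]<.016)
    print('bed',cv2.minAreaRect(P[k][:,:2].astype(np.float32)*1000))
    k=(P[:,0]>.48)&(P[:,0]<.66)&(P[:,1]>-.26)&(P[:,1]<.05)&(P[:,2]>.06)
    print('wing',k.sum(),np.median(P[k],0),cv2.minAreaRect(P[k][:,:2].astype(np.float32)*1000))
print(snapshot('wrist')['T_tool_cam'])
plan(.467,.27,.25,0)
E
```

```text
wood ((467.0066223144531, 266.34063720703125), (44.26780700683594, 85.00871276855469), 7.07508659362793)
plate ((466.9162292480469, 265.976806640625), (80.49115753173828, 152.15077209472656), 7.2117719650268555)
bed ((563.35595703125, -105.79570770263672), (235.43630981445312, 103.99882507324219), 87.6462173461914)
wing 66 [ 0.55991212 -0.18282255  0.07816663] ((559.730224609375, -190.43466186523438), (9.64149284362793, 38.82375717163086), 20.122188568115234)
bed ((566.0022583007812, -107.12357330322266), (235.24673461914062, 107.50547790527344), 87.87255859375)
wing 135 [ 0.56478858 -0.1927387   0.07518345] ((562.6862182617188, -192.86813354492188), (12.107842445373535, 36.69021987915039), 17.21586799621582)
[[ 9.99999902e-01 -3.59329733e-04  2.59935411e-04  1.20102076e-04]
 [ 2.67015533e-04  9.55794775e-01  2.94034484e-01 -7.44079661e-02]
 [-3.54100239e-04 -2.94034385e-01  9.55794777e-01 -1.24843124e-01]
 [ 0.00000000e+00  0.00000000e+00  0.00000000e+00  1.00000000e+00]]
tool shift mm [-232.1  369.6   -1.7] rotvec [-0.    -0.     1.279] rows>= 13
```

```bash
cat >> h.py <<'E'
from scipy.linalg import logm,expm
def screw(x,y,z,yaw,n,flip=False):
    T=pose(); Rt=np.array([[np.cos(yaw),np.sin(yaw),0],[np.sin(yaw),-np.cos(yaw),0],[0,0,-1]])
    c=[Rt,Rt@np.diag([-1,-1,1])]
    Rt=min(c,key=lambda q:np.linalg.norm(R.from_matrix(T[:3,:3].T@q).as_rotvec()))
    G=np.eye(4); G[:3,:3]=Rt; G[:3,3]=[x,y,z]
    D=expm(logm(np.linalg.inv(T)@G).real/n)
    print(n,'x row',np.round(D[:3,3]*1000,1),np.round(R.from_matrix(D[:3,:3]).as_rotvec(),4))
E
python3 - <<'E'
from h import *
screw(.467,.266,.22,np.deg2rad(7.1),16)
E
```

```text
16 x row [-0.7 29.   1.8] [-0.     -0.      0.0722]
```

Call:
apply_moves:
  rows:
    - {"x":-0.7,"y":29,"z":1.8,"az":0.072,"claw":1}
    - {"x":-0.7,"y":29,"z":1.8,"az":0.072,"claw":1}
    - {"x":-0.7,"y":29,"z":1.8,"az":0.072,"claw":1}
    - {"x":-0.7,"y":29,"z":1.8,"az":0.072,"claw":1}
    - {"x":-0.7,"y":29,"z":1.8,"az":0.072,"claw":1}
    - {"x":-0.7,"y":29,"z":1.8,"az":0.072,"claw":1}
    - {"x":-0.7,"y":29,"z":1.8,"az":0.072,"claw":1}
    - {"x":-0.7,"y":29,"z":1.8,"az":0.072,"claw":1}
    - {"x":-0.7,"y":29,"z":1.8,"az":0.072,"claw":1}
    - {"x":-0.7,"y":29,"z":1.8,"az":0.072,"claw":1}

```text
invalid input at $.rows[0]: expected keys x, y, z, ax, ay, az, claw
```

Call:
apply_moves:
  rows:
    - {"x":-0.7,"y":29,"z":1.8,"az":0.072,"claw":1}
    - {"x":-0.7,"y":29,"z":1.8,"az":0.072,"claw":1}
    - {"x":-0.7,"y":29,"z":1.8,"az":0.072,"claw":1}
    - {"x":-0.7,"y":29,"z":1.8,"az":0.072,"claw":1}
    - {"x":-0.7,"y":29,"z":1.8,"az":0.072,"claw":1}
    - {"x":-0.7,"y":29,"z":1.8,"az":0.072,"claw":1}
    - {"x":0}
    - {"x":0}

```text
invalid input at $.rows[0]: expected keys x, y, z, ax, ay, az, claw
```

```bash
cat >> h.py <<'E'
def rect(P): return cv2.minAreaRect(P[:,:2].astype(np.float32)*1000)
E
python3 - <<'E'
from h import *
s=shot('wrist'); save(s,'w1.png'); C=cloud(s).reshape(-1,3); print(pose()[:3,3])
P=C[np.isfinite(C[:,0])]; c=np.array([.467,.266]); P=P[np.linalg.norm(P[:,:2]-c,axis=1)<.095]
print(np.percentile(P[:,2],[1,10,50,90,99]))
print('wood',rect(P[P[:,2]>.021])); print('plate',rect(P[P[:,2]>.0035]))
for t in (7.2,): plan(c[0],c[1],.03,np.deg2rad(t))
E
```

```text
[0.17981583 0.59857989 0.24827993]
[-0.00182266 -0.00105631  0.00510799  0.02228594  0.02818411]
wood ((447.8095703125, 256.88238525390625), (48.255794525146484, 10.170798301696777), 83.90080261230469)
plate ((446.232177734375, 234.42071533203125), (29.581005096435547, 93.13002014160156), 7.376445293426514)
tool shift mm [-235.9  370.7  218.3] rotvec [0.     0.     1.1533] rows>= 15
```

All seven keys are required in every row.

Call:
apply_moves:
  rows:
    - {"x":-0.7,"y":29,"z":1.8,"ax":0,"ay":0,"az":0.072,"claw":1}
    - {"x":-0.7,"y":29,"z":1.8,"ax":0,"ay":0,"az":0.072,"claw":1}
    - {"x":-0.7,"y":29,"z":1.8,"ax":0,"ay":0,"az":0.072,"claw":1}
    - {"x":-0.7,"y":29,"z":1.8,"ax":0,"ay":0,"az":0.072,"claw":1}
    - {"x":-0.7,"y":29,"z":1.8,"ax":0,"ay":0,"az":0.072,"claw":1}
    - {"x":-0.7,"y":29,"z":1.8,"ax":0,"ay":0,"az":0.072,"claw":1}
    - {"x":-0.7,"y":29,"z":1.8,"ax":0,"ay":0,"az":0.072,"claw":1}
    - {"x":-0.7,"y":29,"z":1.8,"ax":0,"ay":0,"az":0.072,"claw":1}
    - {"x":-0.7,"y":29,"z":1.8,"ax":0,"ay":0,"az":0.072,"claw":1}
    - {"x":-0.7,"y":29,"z":1.8,"ax":0,"ay":0,"az":0.072,"claw":1}

```text
time_s: 2.08
position: [0.4086, 0.4281, 0.2303]
ee_rot: [0.962, 0.274, 0.0, -0.0]
force: [0.6, -0.5, 0.9]
finger_gap: 1.003
```

Call:
apply_moves:
  rows:
    - {"x":-0.7,"y":29,"z":1.8,"ax":0,"ay":0,"az":0.072,"claw":1}
    - {"x":-0.7,"y":29,"z":1.8,"ax":0,"ay":0,"az":0.072,"claw":1}
    - {"x":-0.7,"y":29,"z":1.8,"ax":0,"ay":0,"az":0.072,"claw":1}
    - {"x":-0.7,"y":29,"z":1.8,"ax":0,"ay":0,"az":0.072,"claw":1}
    - {"x":-0.7,"y":29,"z":1.8,"ax":0,"ay":0,"az":0.072,"claw":1}
    - {"x":-0.7,"y":29,"z":1.8,"ax":0,"ay":0,"az":0.072,"claw":1}
    - {"x":0,"y":0,"z":0,"ax":0,"ay":0,"az":0,"claw":1}
    - {"x":0,"y":0,"z":0,"ax":0,"ay":0,"az":0,"claw":1}

```text
time_s: 2.75
position: [0.4678, 0.2659, 0.2195]
ee_rot: [0.998, 0.062, -0.0, -0.0]
force: [0.3, 1.2, -0.6]
finger_gap: 0.999
```

```bash
python3 - <<'E'
from h import *
s=shot('wrist'); save(s,'w1.png'); C=cloud(s).reshape(-1,3); print(pose()[:3,3])
P=C[np.isfinite(C[:,0])]; c=np.array([.467,.266]); P=P[np.linalg.norm(P[:,:2]-c,axis=1)<.095]
print(np.percentile(P[:,2],[1,10,50,90,99]))
print('wood',rect(P[P[:,2]>.022])); print('plate',rect(P[P[:,2]>.0035]))
for t in (7.2,): plan(c[0],c[1],.03,np.deg2rad(t))
E
```

```text
[0.46785027 0.2668988  0.21971179]
[-0.00194201 -0.00064756  0.26880365  0.29129027  0.29861545]
wood ((468.0745849609375, 267.1163330078125), (149.57261657714844, 83.70451354980469), 7.3207855224609375)
plate ((468.1012878417969, 266.65167236328125), (149.5711212158203, 150.40187072753906), 7.140335559844971)
tool shift mm [ -1.    0.9 189.7] rotvec [-0.0005 -0.0004  0.0007] rows>= 6
```

View pics/w1.png

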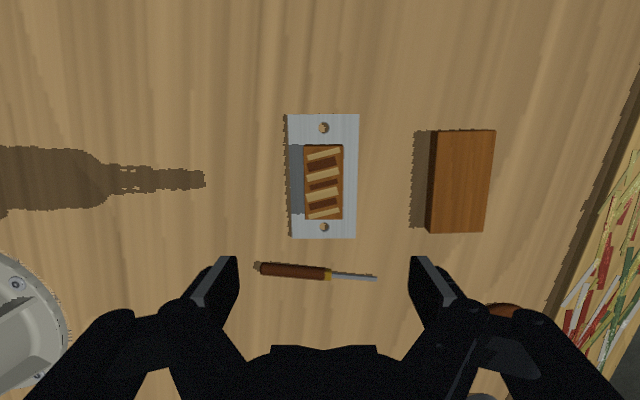

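Wrist view: print block centred at (323,178), holes at (324,128) and (324,227), blank clear to the right at (462,181), gouge at (315,272) outside the finger path. I'll refine the pose without the finger points.

```bash
python3 - <<'E'
from h import *
s=shot('wrist'); C=cloud(s).reshape(-1,3)
P=C[np.isfinite(C[:,0])]; c=np.array([.467,.266]); P=P[(np.linalg.norm(P[:,:2]-c,axis=1)<.095)&(P[:,2]<.05)]
w=rect(P[P[:,2]>.022]); p=rect(P[P[:,2]>.0035]); print(w,p)
u,v=[324,324],[128,227]; g=cv2.cvtColor(s['pixels'],cv2.COLOR_RGB2GRAY); uv=[]
for a,b in zip(u,v):
    q=s['pixels'][b-7:b+8,a-7:a+8].astype(int); m=(q[:,:,0]-q[:,:,2])>25; y,x=np.nonzero(m); uv.append((a-7+x.mean(),b-7+y.mean(),m.sum()))
uv=np.array(uv); H=onplane(s,uv[:,0],uv[:,1],.003); print(uv,H,H.mean(0),np.linalg.norm(H[0]-H[1]),np.degrees(np.arctan2(*(H[0]-H[1])[[1,0]])))
plan(w[0][0]/1e3,w[0][1]/1e3,.025,np.deg2rad(7.2))
E
```

```text
((468.82110595703125, 266.94781494140625), (43.988487243652344, 84.22233581542969), 7.442721366882324) ((468.8364562988281, 267.4333190917969), (80.28778839111328, 149.16683959960938), 7.270573139190674)
[[322.65432099 128.33333333  81.        ]
 [322.89583333 226.70833333  48.        ]] [[0.46045507 0.32683332 0.003     ]
 [0.47575343 0.20812206 0.003     ]] [0.46810425 0.26747769 0.003     ] 0.11969295705703528 97.34325407881244
tool shift mm [  0.9   0.8 194.7] rotvec [-0.0006 -0.0005  0.0017] rows>= 6
```

Call:
apply_moves:
  rows:
    - {"x":0.7,"y":0.4,"z":30,"ax":0,"ay":0,"az":0.002,"claw":1}
    - {"x":0,"y":0,"z":35,"ax":0,"ay":0,"az":0,"claw":1}
    - {"x":0,"y":0,"z":35,"ax":0,"ay":0,"az":0,"claw":1}
    - {"x":0,"y":0,"z":35,"ax":0,"ay":0,"az":0,"claw":1}
    - {"x":0,"y":0,"z":25,"ax":0,"ay":0,"az":0,"claw":1}
    - {"x":0,"y":0,"z":15,"ax":0,"ay":0,"az":0,"claw":1}
    - {"x":0,"y":0,"z":10,"ax":0,"ay":0,"az":0,"claw":1}
    - {"x":0,"y":0,"z":6,"ax":0,"ay":0,"az":0,"claw":1}
    - {"x":0,"y":0,"z":3.7,"ax":0,"ay":0,"az":0,"claw":1}
    - {"x":0,"y":0,"z":0,"ax":0,"ay":0,"az":0,"claw":1}

```text
time_s: 3.68
position: [0.4685, 0.2673, 0.0248]
ee_rot: [0.998, 0.063, 0.0, -0.0]
force: [-0.2, -1.0, 0.7]
finger_gap: 1.002
```

Call:
apply_moves:
  rows:
    - {"x":0,"y":0,"z":0,"ax":0,"ay":0,"az":0,"claw":0.2}
    - {"x":0,"y":0,"z":0,"ax":0,"ay":0,"az":0,"claw":-0.2}
    - {"x":0,"y":0,"z":0,"ax":0,"ay":0,"az":0,"claw":-1}
    - {"x":0,"y":0,"z":0,"ax":0,"ay":0,"az":0,"claw":-1}
    - {"x":0,"y":0,"z":0,"ax":0,"ay":0,"az":0,"claw":-1}
    - {"x":0,"y":0,"z":0,"ax":0,"ay":0,"az":0,"claw":-1}
    - {"x":0,"y":0,"z":0,"ax":0,"ay":0,"az":0,"claw":-1}
  squeeze: 50

```text
time_s: 4.27
position: [0.4688, 0.267, 0.0257]
ee_rot: [0.998, 0.062, 0.001, -0.0]
force: [-1.4, -0.1, 6.8]
finger_gap: 0.502
```

Gripped (43 mm opening), but a held plate would block the wrist camera's view of the bed. So I'll release, survey the bed and wing with the wrist camera, and come back.

Call:
apply_moves:
  rows:
    - {"x":0,"y":0,"z":0,"ax":0,"ay":0,"az":0,"claw":1}
    - {"x":0,"y":0,"z":0,"ax":0,"ay":0,"az":0,"claw":1}
    - {"x":0,"y":0,"z":-5,"ax":0,"ay":0,"az":0,"claw":1}
    - {"x":0,"y":0,"z":-30,"ax":0,"ay":0,"az":0,"claw":1}
    - {"x":0,"y":0,"z":-35,"ax":0,"ay":0,"az":0,"claw":1}
    - {"x":6.8,"y":30,"z":-20,"ax":0,"ay":0,"az":0.0137,"claw":1}
    - {"x":6.8,"y":30,"z":-20,"ax":0,"ay":0,"az":0.0137,"claw":1}
    - {"x":6.8,"y":30,"z":-20,"ax":0,"ay":0,"az":0.0137,"claw":1}
    - {"x":6.8,"y":30,"z":-20,"ax":0,"ay":0,"az":0.0137,"claw":1}
    - {"x":6.8,"y":30,"z":-20,"ax":0,"ay":0,"az":0.0137,"claw":1}

```text
time_s: 5.1
position: [0.5168, 0.1195, 0.1962]
ee_rot: [1.0, 0.028, 0.0, -0.0]
force: [-0.4, 1.0, -0.5]
finger_gap: 0.998
```

Call:
apply_moves:
  rows:
    - {"x":6.8,"y":30,"z":-10,"ax":0,"ay":0,"az":0.0137,"claw":1}
    - {"x":6.8,"y":30,"z":0,"ax":0,"ay":0,"az":0.0137,"claw":1}
    - {"x":6.8,"y":30,"z":0,"ax":0,"ay":0,"az":0.0137,"claw":1}
    - {"x":6.8,"y":30,"z":0,"ax":0,"ay":0,"az":0.0137,"claw":1}
    - {"x":6.8,"y":30,"z":0,"ax":0,"ay":0,"az":0.0137,"claw":1}
    - {"x":6.8,"y":30,"z":0,"ax":0,"ay":0,"az":0.0137,"claw":1}
    - {"x":6.8,"y":30,"z":0,"ax":0,"ay":0,"az":0.0137,"claw":1}
    - {"x":0,"y":0,"z":0,"ax":0,"ay":0,"az":0,"claw":1}
    - {"x":0,"y":0,"z":0,"ax":0,"ay":0,"az":0,"claw":1}

```text
time_s: 5.85
position: [0.5675, -0.0897, 0.2049]
ee_rot: [1.0, -0.021, -0.0, -0.0]
force: [0.7, 0.4, -0.2]
finger_gap: 0.999
```

```bash
python3 - <<'E'
from h import *
s=shot('wrist'); save(s,'w2.png'); np.savez('w2.npz',**s); C=cloud(s).reshape(-1,3); print(pose()[:3,3])
P=C[np.isfinite(C[:,0])]; k=(P[:,0]>.48)&(P[:,0]<.66)&(P[:,1]>-.26)&(P[:,1]<.05)
P=P[k]; z=P[:,2]
b=rect(P[(z>.007)&(z<.05)]); print('bed',b)
Q=P[(z>.0165)&(z<.035)]
for c in [(.568,-.014),(.564,-.134)]:
    q=Q[np.linalg.norm(Q[:,:2]-c,axis=1)<.015]; print('pin',len(q),q.mean(0) if len(q) else 0)
print('house',rect(P[(z>.036)&(z<.048)])); 
q=P[(z>.066)&(z<.1)]; print('wing',len(q),rect(q),q.mean(0),q[:,2].max())
E
```

```text
[ 0.56720081 -0.08854116  0.20480625]
bed ((565.209716796875, -107.27804565429688), (235.29664611816406, 104.41265106201172), 87.72335815429688)
pin 74 [ 0.56901019 -0.01447495  0.02508755]
pin 71 [ 0.56426341 -0.13305292  0.02370286]
house ((561.9469604492188, -192.43260192871094), (44.741127014160156, 49.603919982910156), 87.49671936035156)
wing 493 ((561.6034545898438, -191.58212280273438), (10.320960998535156, 37.39427185058594), 19.233463287353516) [ 0.56179577 -0.18837508  0.0798009 ] 0.0850062932867687
```

View pics/w2.png

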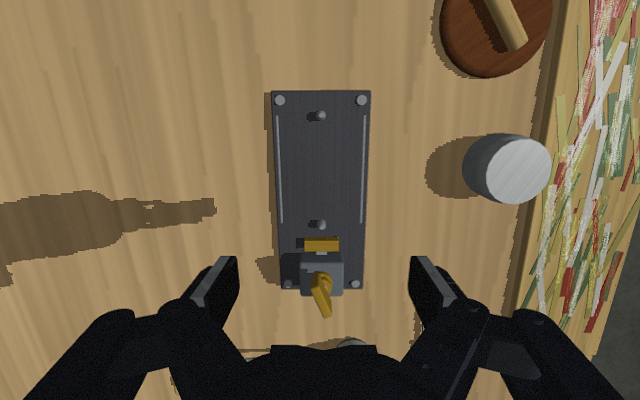

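Wrist view 2: pins at (320,115) and (320,224), wing at (322,297), jaw (321,244). Three independent estimates put the bed origin at about (0.5666, -0.0746), with its long axis at 87.7°. Going back for the plate.

```bash
python3 - <<'E'
from h import *
screw(.4685,.2673,.10,np.deg2rad(7.3),12)
E
```

```text
12 x row [ -7.1 -30.    8.7] [-0.     0.    -0.014]
```

Call:
apply_moves:
  rows:
    - {"x":-7.1,"y":-30,"z":8.7,"ax":0,"ay":0,"az":-0.014,"claw":1}
    - {"x":-7.1,"y":-30,"z":8.7,"ax":0,"ay":0,"az":-0.014,"claw":1}
    - {"x":-7.1,"y":-30,"z":8.7,"ax":0,"ay":0,"az":-0.014,"claw":1}
    - {"x":-7.1,"y":-30,"z":8.7,"ax":0,"ay":0,"az":-0.014,"claw":1}
    - {"x":-7.1,"y":-30,"z":8.7,"ax":0,"ay":0,"az":-0.014,"claw":1}
    - {"x":-7.1,"y":-30,"z":8.7,"ax":0,"ay":0,"az":-0.014,"claw":1}
    - {"x":-7.1,"y":-30,"z":8.7,"ax":0,"ay":0,"az":-0.014,"claw":1}
    - {"x":-7.1,"y":-30,"z":8.7,"ax":0,"ay":0,"az":-0.014,"claw":1}
    - {"x":-7.1,"y":-30,"z":8.7,"ax":0,"ay":0,"az":-0.014,"claw":1}
    - {"x":-7.1,"y":-30,"z":8.7,"ax":0,"ay":0,"az":-0.014,"claw":1}

```text
time_s: 6.73
position: [0.488, 0.2122, 0.1177]
ee_rot: [0.999, 0.051, -0.0, -0.0]
force: [0.2, 0.2, 0.1]
finger_gap: 0.997
```

Call:
apply_moves:
  rows:
    - {"x":-7.1,"y":-30,"z":8.7,"ax":0,"ay":0,"az":-0.014,"claw":1}
    - {"x":-7.1,"y":-30,"z":8.7,"ax":0,"ay":0,"az":-0.014,"claw":1}
    - {"x":0,"y":0,"z":0,"ax":0,"ay":0,"az":0,"claw":1}
    - {"x":0,"y":0,"z":0,"ax":0,"ay":0,"az":0,"claw":1}

```text
time_s: 7.07
position: [0.4671, 0.2698, 0.1]
ee_rot: [0.998, 0.066, -0.001, 0.0]
force: [0.8, -0.2, -0.4]
finger_gap: 1.003
```

```bash
python3 - <<'E'
from h import *
plan(.4685,.2673,.027,np.deg2rad(7.3))
s=shot('side'); C=cloud(s)
m=finder.outline_of('side','plate')[0]['mask']; P=C[m]; P=P[np.isfinite(P[:,0])]
print(rect(P[P[:,2]>.022]),rect(P[P[:,2]>.003]))
E
```

```text
tool shift mm [ 1.1  2.6 73. ] rotvec [0.0003 0.0012 0.0056] rows>= 3
((468.14898681640625, 266.44927978515625), (44.066890716552734, 85.89891815185547), 7.0879082679748535) ((468.06689453125, 265.7478332519531), (80.24174499511719, 152.3047637939453), 7.300772190093994)
```

Call:
apply_moves:
  rows:
    - {"x":1.2,"y":2.6,"z":25,"ax":0,"ay":0,"az":0.006,"claw":1}
    - {"x":0,"y":0,"z":20,"ax":0,"ay":0,"az":0,"claw":1}
    - {"x":0,"y":0,"z":15,"ax":0,"ay":0,"az":0,"claw":1}
    - {"x":0,"y":0,"z":8,"ax":0,"ay":0,"az":0,"claw":1}
    - {"x":0,"y":0,"z":5,"ax":0,"ay":0,"az":0,"claw":1}
    - {"x":0,"y":0,"z":0,"ax":0,"ay":0,"az":0,"claw":0.2}
    - {"x":0,"y":0,"z":0,"ax":0,"ay":0,"az":0,"claw":-0.2}
    - {"x":0,"y":0,"z":0,"ax":0,"ay":0,"az":0,"claw":-1}
    - {"x":0,"y":0,"z":0,"ax":0,"ay":0,"az":0,"claw":-1}
    - {"x":0,"y":0,"z":0,"ax":0,"ay":0,"az":0,"claw":-1}
  squeeze: 50

```text
time_s: 8.0
position: [0.4711, 0.2656, 0.0285]
ee_rot: [0.998, 0.061, 0.001, -0.0]
force: [0.7, -0.9, 6.5]
finger_gap: 0.504
```

Call:
apply_moves:
  rows:
    - {"x":0,"y":0,"z":0,"ax":0,"ay":0,"az":0,"claw":-1}
    - {"x":0,"y":0,"z":0,"ax":0,"ay":0,"az":0,"claw":-1}
    - {"x":0,"y":0,"z":-5,"ax":0,"ay":0,"az":0,"claw":-1}
    - {"x":0,"y":0,"z":-15,"ax":0,"ay":0,"az":0,"claw":-1}
    - {"x":0,"y":0,"z":-20,"ax":0,"ay":0,"az":0,"claw":-1}
    - {"x":0,"y":0,"z":-20,"ax":0,"ay":0,"az":0,"claw":-1}
    - {"x":0,"y":0,"z":-20,"ax":0,"ay":0,"az":0,"claw":-1}
    - {"x":0,"y":0,"z":0,"ax":0,"ay":0,"az":0,"claw":-1}
    - {"x":0,"y":0,"z":0,"ax":0,"ay":0,"az":0,"claw":-1}

```text
time_s: 8.75
position: [0.4711, 0.2657, 0.1085]
ee_rot: [0.998, 0.061, 0.001, -0.001]
force: [-0.8, 0.1, -4.2]
finger_gap: 0.501
```

```bash
python3 - <<'E'
from h import *
print(pose()[:3,3]); plan(.5666,-.0746,.11,np.deg2rad(-2.3)); screw(.5666,-.0746,.11,np.deg2rad(-2.3),13)
s=shot('side'); save(s,'s2.png'); C=cloud(s); m=finder.outline_of('side','plate')[0]['mask']; P=C[m]; P=P[np.isfinite(P[:,0])]; print(np.percentile(P[:,2],[2,10,50,90,98]))
P=P[(P[:,2]>.07)&(P[:,2]<.0855)]; print(rect(P)); A=np.c_[P[:,:2]-P[:,:2].mean(0),np.ones(len(P))]; print(np.linalg.lstsq(A,P[:,2],rcond=None)[0])
E
```

```text
[0.47109519 0.2657435  0.10847791]
tool shift mm [ 53.1 349.5  -1.7] rotvec [-0.0012 -0.0023  0.1628] rows>= 11
13 x row [ 6.1 26.5 -0.1] [-0.0001 -0.0002  0.0125]
[0.08327031 0.08482888 0.08733998 0.10869736 0.10988109]
((470.3194580078125, 268.98162841796875), (79.3801498413086, 147.11297607421875), 7.156007289886475)
[-0.00149506 -0.00744654  0.08448725]
```

```bash
python3 - <<'E'
from h import *
print(readout.sense()['qvel'].round(4),pose()[:3,3])
for n in ['side','scene']:
    s=shot(n); C=cloud(s).reshape(-1,3); C=C[np.isfinite(C[:,0])]
    P=C[(np.linalg.norm(C[:,:2]-[.470,.267],axis=1)<.09)&(C[:,2]>.078)&(C[:,2]<.0925)]; print(n,rect(P),len(P))
s=shot('wrist'); save(s,'w3.png'); T=pose(); C=cloud(s).reshape(-1,3); C=(C-T[:3,3])@T[:3,:3]
m=(abs(C[:,2]-.018)<.008)&(abs(C[:,0])<.06)&(C[:,1]<0); P=C[m]; print(rect(P),len(P))
A=np.c_[P[:,:2],np.ones(len(P))]; print(np.linalg.lstsq(A,P[:,2],rcond=None)[0])
E
```

```text
[-0.0009  0.0149  0.0046 -0.001   0.0024 -0.001 ] [0.46995503 0.26504183 0.1067379 ]
side ((469.11224365234375, 265.83966064453125), (80.03068542480469, 151.85745239257812), 7.089707374572754) 1286
scene ((469.78546142578125, 267.4533996582031), (82.8465347290039, 152.73643493652344), 6.962428092956543) 536
((0.5883750915527344, -38.406314849853516), (76.72349548339844, 80.6461181640625), 89.96253204345703) 14696
[ 0.00048605 -0.00782946  0.022668  ]
```

View pics/w3.png

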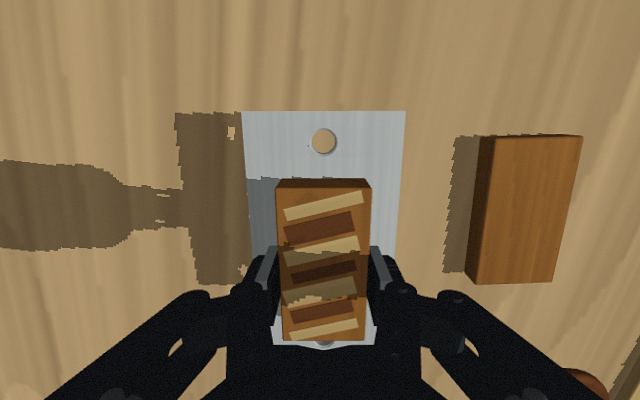

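Wrist view 3: the plate is held straight, far edge at row 111, hole at (323,141). Pose readings are noisy by about 1 mm, so I'll average them and get the in-hand offset from the hole.

```bash
cat >> h.py <<'E'
def avgpose(k=8):
    Ts=[]
    for _ in range(k): Ts.append(pose()); snapshot('side')
    T=np.eye(4); T[:3,3]=np.mean([t[:3,3] for t in Ts],0); T[:3,:3]=R.from_matrix([t[:3,:3] for t in Ts]).mean().as_matrix()
    print('avg',T[:3,3].round(4),'yaw',np.degrees(np.arctan2(T[1,0],T[0,0])).round(2),'std',np.std([t[:3,3] for t in Ts],0).round(4)); return T
E
python3 - <<'E'
from h import *
s=snapshot('wrist'); s['T']=s['T_tool_cam']; p=s['pixels'].astype(int)
q=p[128:155,306:340]; m=((q[:,:,0]-q[:,:,2])>30).astype(np.uint8); n,l,st,ce=cv2.connectedComponentsWithStats(m); i=1+st[1:,4].argmax(); print(st[i],ce[i]+[306,128])
u,v=ce[i]+[306,128]
for z in (.0228,.0258): print(onplane(s,[u],[v],z)*1000)
# edges of plate
C=cloud(s).reshape(-1,3); P=C[(abs(C[:,2]-.0228)<.004)&(abs(C[:,0])<.06)&(C[:,1]<-.048)&(C[:,1]>-.09)]; print(np.percentile(P,[.5,50,99.5],axis=0).round(4)); print(rect(P))
T=avgpose(8)
G=T; 
import sys
plan(.5666,-.0746,.11,np.deg2rad(-2.3),T)
E
```

```text
[  6   2  23  23 419] [323.00477327 140.99522673]
[[  0.54738428 -62.44767713  22.8       ]]
[[  0.54703998 -62.19558611  25.8       ]]
[[-0.0391 -0.0767  0.0216]
 [ 0.0001 -0.0634  0.0233]
 [ 0.0399 -0.0482  0.025 ]]
((0.4045562744140625, -62.39167022705078), (80.33018493652344, 28.803457260131836), 0.02650286816060543)
avg [0.4703 0.2652 0.1068] yaw 7.02 std [0.0002 0.0001 0.0003]
tool shift mm [ 54.1 349.   -3.1] rotvec [0.0004 0.0009 0.1627] rows>= 11
```

```bash
python3 - <<'E'
from h import *
screw(.5661,-.0767,.105,np.deg2rad(-2.3),14)
E
```

```text
14 x row [ 5.7 24.8  0.2] [0.     0.     0.0116]
```

Call:
apply_moves:
  rows:
    - {"x":5.7,"y":24.8,"z":0.2,"ax":0,"ay":0,"az":0.0116,"claw":-1}
    - {"x":5.7,"y":24.8,"z":0.2,"ax":0,"ay":0,"az":0.0116,"claw":-1}
    - {"x":5.7,"y":24.8,"z":0.2,"ax":0,"ay":0,"az":0.0116,"claw":-1}
    - {"x":5.7,"y":24.8,"z":0.2,"ax":0,"ay":0,"az":0.0116,"claw":-1}
    - {"x":5.7,"y":24.8,"z":0.2,"ax":0,"ay":0,"az":0.0116,"claw":-1}
    - {"x":5.7,"y":24.8,"z":0.2,"ax":0,"ay":0,"az":0.0116,"claw":-1}
    - {"x":5.7,"y":24.8,"z":0.2,"ax":0,"ay":0,"az":0.0116,"claw":-1}
    - {"x":5.7,"y":24.8,"z":0.2,"ax":0,"ay":0,"az":0.0116,"claw":-1}
    - {"x":5.7,"y":24.8,"z":0.2,"ax":0,"ay":0,"az":0.0116,"claw":-1}
    - {"x":5.7,"y":24.8,"z":0.2,"ax":0,"ay":0,"az":0.0116,"claw":-1}

```text
time_s: 10.28
position: [0.5451, 0.0208, 0.1055]
ee_rot: [1.0, 0.003, 0.0, -0.0]
force: [-0.7, 0.7, -2.3]
finger_gap: 0.501
```

Call:
apply_moves:
  rows:
    - {"x":5.7,"y":24.8,"z":0.2,"ax":0,"ay":0,"az":0.0116,"claw":-1}
    - {"x":5.7,"y":24.8,"z":0.2,"ax":0,"ay":0,"az":0.0116,"claw":-1}
    - {"x":5.7,"y":24.8,"z":0.2,"ax":0,"ay":0,"az":0.0116,"claw":-1}
    - {"x":5.7,"y":24.8,"z":0.2,"ax":0,"ay":0,"az":0.0116,"claw":-1}
    - {"x":0,"y":0,"z":10,"ax":0,"ay":0,"az":0,"claw":-1}
    - {"x":0,"y":0,"z":10,"ax":0,"ay":0,"az":0,"claw":-1}
    - {"x":0,"y":0,"z":10,"ax":0,"ay":0,"az":0,"claw":-1}
    - {"x":0,"y":0,"z":0,"ax":0,"ay":0,"az":0,"claw":-1}
    - {"x":0,"y":0,"z":0,"ax":0,"ay":0,"az":0,"claw":-1}
    - {"x":0,"y":0,"z":0,"ax":0,"ay":0,"az":0,"claw":-1}

```text
time_s: 11.12
position: [0.5664, -0.0765, 0.0744]
ee_rot: [1.0, -0.019, -0.0, -0.0]
force: [-0.2, 0.2, -2.3]
finger_gap: 0.499
```

```bash
cat > chk.py <<'E'
from h import *
T=avgpose(5); zp=T[2,3]-.022; dz=zp+.003-.003
print('plate top approx',zp)
for n in ['side','scene']:
    s=shot(n); C=cloud(s).reshape(-1,3); C=C[np.isfinite(C[:,0])]
    P=C[(np.linalg.norm(C[:,:2]-[.5666,-.0746],axis=1)<.09)&(abs(C[:,2]-zp)<.006)]; r=rect(P); print(n,'plate',np.round(r[0],1),np.round(r[1],1),round(r[2],2))
plan(.5661,-.0767,.075,np.deg2rad(-2.3),T)
E
python3 chk.py
```

```text
avg [ 0.5667 -0.0767  0.0748] yaw -2.23 std [0.0002 0.0002 0.0002]
plate top approx 0.052843962690678085
side plate [565.9 -75.4] [153.6  79.8] 87.78
scene plate [568.2 -74.8] [150.6  83.4] 88.03
tool shift mm [-0.6 -0.  -0.2] rotvec [-0.     -0.0003  0.0012] rows>= 1
```

Call:
apply_moves:
  rows:
    - {"x":-0.8,"y":-0.6,"z":5,"ax":0,"ay":0,"az":0.001,"claw":-1}
    - {"x":0,"y":0,"z":6,"ax":0,"ay":0,"az":0,"claw":-1}
    - {"x":0,"y":0,"z":5,"ax":0,"ay":0,"az":0,"claw":-1}
    - {"x":0,"y":0,"z":3,"ax":0,"ay":0,"az":0,"claw":-1}
    - {"x":0,"y":0,"z":2,"ax":0,"ay":0,"az":0,"claw":-1}
    - {"x":0,"y":0,"z":2,"ax":0,"ay":0,"az":0,"claw":-1}
    - {"x":0,"y":0,"z":0,"ax":0,"ay":0,"az":0,"claw":-1}

```text
time_s: 12.05
position: [0.5655, -0.0767, 0.0511]
ee_rot: [1.0, -0.02, -0.0, -0.0]
force: [0.1, -0.7, -2.7]
finger_gap: 0.5
```

Call:
apply_moves:
  rows:
    - {"x":0,"y":0,"z":1,"ax":0,"ay":0,"az":0,"claw":-1}
    - {"x":0,"y":0,"z":1,"ax":0,"ay":0,"az":0,"claw":-1}
    - {"x":0,"y":0,"z":0,"ax":0,"ay":0,"az":0,"claw":-1}

```text
time_s: 12.3
position: [0.5658, -0.0767, 0.0496]
ee_rot: [1.0, -0.02, 0.0, 0.0]
force: [-0.5, -0.4, -2.5]
finger_gap: 0.501
```

```bash
sed -i 's/^plan.*/s=readout.sense(); print(s["force"].round(1),s["torque"].round(2)); plan(.5661,-.0767,.0380,np.deg2rad(-2.3),T)/' chk.py; python3 chk.py
```

```text
avg [ 0.5658 -0.0767  0.0497] yaw -2.34 std [0.     0.     0.0001]
plate top approx 0.02766062412069191
side plate [564.8 -80. ] [165.1  79.9] 87.83
scene plate [566.6 -81.7] [164.3  83.9] 87.22
[ 0.8 -0.4 -2.2] [ 0.02 -0.02  0.06]
tool shift mm [ 0.3 -0.  11.7] rotvec [ 0.     -0.0001 -0.0007] rows>= 1
```

Call:
apply_moves:
  rows:
    - {"x":0,"y":0,"z":1.5,"ax":0,"ay":0,"az":0,"claw":-1}
    - {"x":0,"y":0,"z":1.5,"ax":0,"ay":0,"az":0,"claw":-1}
    - {"x":0,"y":0,"z":1,"ax":0,"ay":0,"az":0,"claw":-1}
    - {"x":0,"y":0,"z":0,"ax":0,"ay":0,"az":0,"claw":-1}

```text
time_s: 12.98
position: [0.5655, -0.0767, 0.0453]
ee_rot: [1.0, -0.02, -0.0, -0.0]
force: [0.2, 0.8, -3.3]
finger_gap: 0.504
```

Call:
apply_moves:
  rows:
    - {"x":0,"y":0,"z":1,"ax":0,"ay":0,"az":0,"claw":-1}
    - {"x":0,"y":0,"z":1,"ax":0,"ay":0,"az":0,"claw":-1}
    - {"x":0,"y":0,"z":0,"ax":0,"ay":0,"az":0,"claw":-1}

```text
time_s: 13.23
position: [0.5656, -0.0767, 0.0434]
ee_rot: [1.0, -0.02, -0.0, -0.0]
force: [-0.1, 0.2, -2.8]
finger_gap: 0.498
```

Call:
apply_moves:
  rows:
    - {"x":0,"y":0,"z":1.2,"ax":0,"ay":0,"az":0,"claw":-1}
    - {"x":0,"y":0,"z":1.2,"ax":0,"ay":0,"az":0,"claw":-1}
    - {"x":0,"y":0,"z":1,"ax":0,"ay":0,"az":0,"claw":-1}
    - {"x":0,"y":0,"z":0.5,"ax":0,"ay":0,"az":0,"claw":-1}
    - {"x":0,"y":0,"z":0,"ax":0,"ay":0,"az":0,"claw":-1}

```text
time_s: 13.65
position: [0.5658, -0.0767, 0.0405]
ee_rot: [1.0, -0.02, 0.0, 0.0]
force: [-3.9, 0.8, 8.2]
finger_gap: 0.5
```

Call:
apply_moves:
  rows:
    - {"x":0,"y":0,"z":0.7,"ax":0,"ay":0,"az":0,"claw":-1}
    - {"x":0,"y":0,"z":0,"ax":0,"ay":0,"az":0,"claw":-1}

```text
time_s: 13.82
position: [0.5658, -0.0767, 0.0404]
ee_rot: [1.0, -0.02, 0.0, 0.0]
force: [-6.5, 0.2, 17.0]
finger_gap: 0.505
```

Contact came at TCP 0.0405, which is the table grasp height (0.0285) plus 12 mm, so the plate is flush. Releasing.

Call:
apply_moves:
  rows:
    - {"x":0,"y":0,"z":-0.7,"ax":0,"ay":0,"az":0,"claw":-1}
    - {"x":0,"y":0,"z":0,"ax":0,"ay":0,"az":0,"claw":0.3}
    - {"x":0,"y":0,"z":0,"ax":0,"ay":0,"az":0,"claw":1}
    - {"x":0,"y":0,"z":0,"ax":0,"ay":0,"az":0,"claw":1}
    - {"x":0,"y":0,"z":0,"ax":0,"ay":0,"az":0,"claw":1}
    - {"x":0,"y":0,"z":-10,"ax":0,"ay":0,"az":0,"claw":1}
    - {"x":0,"y":0,"z":-30,"ax":0,"ay":0,"az":0,"claw":1}
    - {"x":0,"y":0,"z":-30,"ax":0,"ay":0,"az":0,"claw":1}
    - {"x":0,"y":0,"z":-30,"ax":0,"ay":0,"az":0,"claw":1}
    - {"x":0,"y":0,"z":-15,"ax":0,"ay":0,"az":0,"claw":1}

```text
time_s: 14.65
position: [0.5672, -0.0769, 0.1588]
ee_rot: [1.0, -0.02, 0.002, 0.0]
force: [0.5, -0.1, -0.7]
finger_gap: 1.001
```

```bash
python3 - <<'E'
from h import *
T=avgpose(6); s=shot('wrist'); s['T']=T@s['T_tool_cam']; save(s,'w4.png')
C=cloud(s).reshape(-1,3); C=C[np.isfinite(C[:,0])]; P=C[(abs(C[:,0]-.566)<.08)&(abs(C[:,1]+.075)<.085)]
w=P[(P[:,2]>.036)&(P[:,2]<.045)]; p=P[(P[:,2]>.0155)&(P[:,2]<.021)]
print('wood',rect(w),np.median(w[:,2])); print('plate',rect(p)); A=np.c_[p[:,:2]-p[:,:2].mean(0),np.ones(len(p))]; print(np.linalg.lstsq(A,p[:,2],rcond=None)[0])
q=C[(abs(C[:,0]-.562)<.03)&(abs(C[:,1]+.192)<.03)&(C[:,2]>.066)&(C[:,2]<.1)]; print('wing',len(q),rect(q),q[:,2].max())
print(readout.sense()['qpos'].round(3))
E
```

```text
avg [ 0.5668 -0.0768  0.1573] yaw -2.34 std [0.0011 0.0002 0.0022]
wood ((569.3235473632812, -75.04161071777344), (84.22169494628906, 44.04642105102539), 87.81745147705078) 0.04301913094170269
plate ((569.086669921875, -75.9389419555664), (171.04835510253906, 102.20588684082031), 87.70063018798828)
[-0.01155933 -0.00147602  0.01959502]
wing 503 ((563.6207275390625, -189.30567932128906), (10.047496795654297, 34.2787971496582), 20.1015682220459) 0.0880763475480521
[-0.137  0.378  1.834  0.     0.931 -0.097]
```

View pics/w4.png

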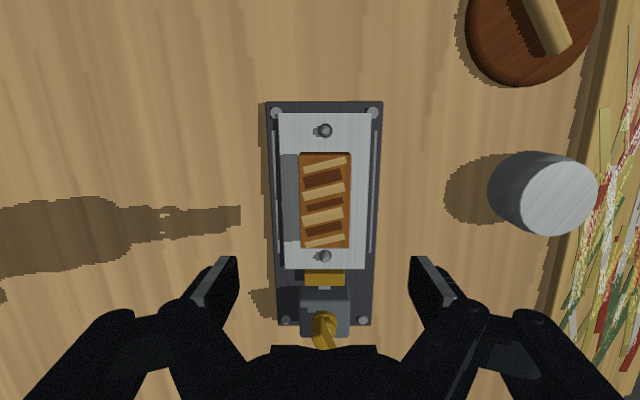

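Wrist view 4: the plate lies on the bed with both pins showing through its holes, at (324,130) and (324,256). The wing is at (323,325), jaw (325,278). Next I'll measure the jaw gap to predict the turn, verify flushness, and plan the wing grasp.

```bash
python3 - <<'E'
from h import *
T=avgpose(4); s=shot('wrist'); s['T']=T@s['T_tool_cam']
bx=np.array([-.040,-.9992]); by=np.array([.9992,-.040]); o=np.array([.5666,-.0746])
def ana(s,C):
    p=s['pixels'].astype(int).reshape(-1,3); C=C.reshape(-1,3); d=C[:,:2]-o; B=np.c_[d@bx,d@by,C[:,2]]*1000
    k=(p[:,0]-p[:,2]>60)&(B[:,0]>70)&(B[:,0]<110)&(abs(B[:,1])<25)&(B[:,2]>10)&(B[:,2]<36); print('jaw',k.sum(),np.percentile(B[k],[2,10,50,90,98],axis=0).round(1).tolist())
    k=(p.max(1)-p.min(1)<40)&(p.mean(1)>120)&(abs(B[:,0])<72)&(abs(B[:,1])<37)&(abs(B[:,2]-18)<5); q=B[k]; print('platetop',k.sum(),np.linalg.lstsq(np.c_[q[:,:2],np.ones(len(q))],q[:,2],rcond=None)[0].round(4))
ana(s,cloud(s))
s2=dict(np.load('w2.npz')); ana(s2,cloud(s2))
for n in ['side','scene']: s=shot(n); ana(s,cloud(s))
screw(.5619,-.1925,.125,np.deg2rad(19.5),6); plan(.5619,-.1925,.125,np.deg2rad(19.5),T)
E
```

```text
avg [ 0.565  -0.0766  0.1535] yaw -2.34 std [0.0001 0.     0.0001]
jaw 523 [[76.7, -19.5, 21.1], [77.3, -16.4, 22.3], [82.9, -0.4, 23.4], [88.7, 14.7, 24.2], [90.0, 18.4, 24.8]]
platetop 5387 [-2.00000e-04  8.00000e-04  1.69283e+01]
jaw 395 [[76.8, -19.0, 14.1], [77.2, -16.4, 22.4], [82.6, -0.5, 23.7], [88.5, 15.6, 24.6], [89.5, 19.0, 25.0]]
platetop 0 [0. 0. 0.]
jaw 54 [[74.9, -19.7, 17.9], [77.2, -16.8, 21.1], [82.0, 0.2, 23.6], [90.5, 14.9, 25.3], [96.8, 19.3, 26.0]]
platetop 390 [ 3.00000e-04 -2.00000e-03  1.75923e+01]
jaw 55 [[77.9, -16.4, 15.3], [79.3, -13.4, 19.8], [83.7, 5.9, 23.6], [88.3, 18.4, 25.2], [89.6, 19.1, 26.1]]
platetop 521 [-5.00000e-04  7.30000e-03  1.73614e+01]
6 x row [-2.9 19.2  4.9] [-0.      0.0001 -0.0635]
tool shift mm [  1.7 115.9  28.5] rotvec [-0.0006  0.002  -0.3811] rows>= 4
```

Plate top is level at about 17–18 mm, as expected for flush. The jaw gap of about 1.8 mm means roughly 1.2 rad to the stop. Moving to the wing.

Call:
apply_moves:
  rows:
    - {"x":-2.9,"y":19.2,"z":4.9,"ax":0,"ay":0,"az":-0.0635,"claw":1}
    - {"x":-2.9,"y":19.2,"z":4.9,"ax":0,"ay":0,"az":-0.0635,"claw":1}
    - {"x":-2.9,"y":19.2,"z":4.9,"ax":0,"ay":0,"az":-0.0635,"claw":1}
    - {"x":-2.9,"y":19.2,"z":4.9,"ax":0,"ay":0,"az":-0.0635,"claw":0.3}
    - {"x":-2.9,"y":19.2,"z":4.9,"ax":0,"ay":0,"az":-0.0635,"claw":0.1}
    - {"x":-2.9,"y":19.2,"z":4.9,"ax":0,"ay":0,"az":-0.0635,"claw":0}
    - {"x":0,"y":0,"z":0,"ax":0,"ay":0,"az":0,"claw":0}
    - {"x":0,"y":0,"z":0,"ax":0,"ay":0,"az":0,"claw":0}
    - {"x":0,"y":0,"z":0,"ax":0,"ay":0,"az":0,"claw":0}

```text
time_s: 16.1
position: [0.5618, -0.1921, 0.1252]
ee_rot: [0.986, 0.168, -0.0, -0.0]
force: [-0.1, 0.2, 0.4]
finger_gap: 0.498
```

```bash
python3 - <<'E'
from h import *
T=avgpose(4); plan(.5619,-.1925,.0705,np.deg2rad(19.5),T); s=shot('wrist'); s['T']=T@s['T_tool_cam']; save(s,'w5.png'); print(readout.sense()['qpos'].round(3))
for n in ['side','scene']:
    s=shot(n); C=cloud(s).reshape(-1,3); q=C[(abs(C[:,0]-.562)<.03)&(abs(C[:,1]+.192)<.03)&(C[:,2]>.05)&(C[:,2]<.088)]; print(n,len(q),rect(q))
E
```

```text
avg [ 0.562  -0.1918  0.1254] yaw 19.46 std [0.0001 0.0002 0.0001]
tool shift mm [-0.3  0.7 54.9] rotvec [-0.0003  0.     -0.0008] rows>= 2
[-0.331  0.446  1.801  0.     0.894 -0.672]
side 82 ((562.4865112304688, -190.0074005126953), (15.433002471923828, 38.754539489746094), 18.601030349731445)
scene 164 ((565.2880249023438, -191.93075561523438), (16.99664306640625, 38.16120529174805), 8.71357250213623)
```

View pics/w5.png

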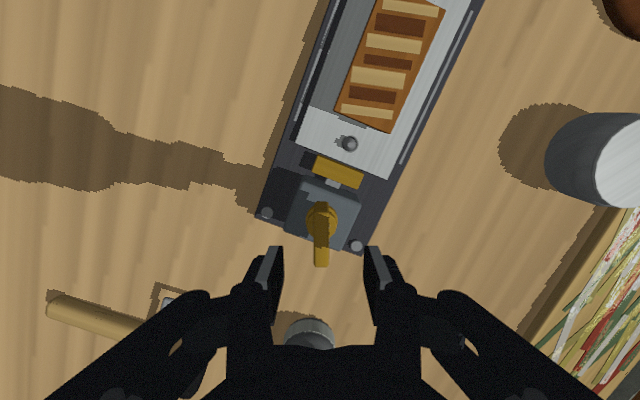

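Wrist view 5: the wing at (321,235) lines up with the tool and is centred between the fingers (272 to 372). Descending.

Call:
apply_moves:
  rows:
    - {"x":-0.2,"y":0.5,"z":15,"ax":0,"ay":0,"az":0,"claw":0}
    - {"x":0,"y":0,"z":15,"ax":0,"ay":0,"az":0,"claw":0}
    - {"x":0,"y":0,"z":12,"ax":0,"ay":0,"az":0,"claw":0}
    - {"x":0,"y":0,"z":8,"ax":0,"ay":0,"az":0,"claw":0}
    - {"x":0,"y":0,"z":4,"ax":0,"ay":0,"az":0,"claw":0}
    - {"x":0,"y":0,"z":0,"ax":0,"ay":0,"az":0,"claw":0}
    - {"x":0,"y":0,"z":0,"ax":0,"ay":0,"az":0,"claw":-0.4}
    - {"x":0,"y":0,"z":0,"ax":0,"ay":0,"az":0,"claw":-1}
    - {"x":0,"y":0,"z":0,"ax":0,"ay":0,"az":0,"claw":-1}
    - {"x":0,"y":0,"z":0,"ax":0,"ay":0,"az":0,"claw":-1}
  squeeze: 40

```text
time_s: 17.28
position: [0.5614, -0.1934, 0.072]
ee_rot: [0.986, 0.169, -0.001, 0.0]
force: [-4.1, -2.8, 3.0]
finger_gap: 0.214
```

Call:
apply_moves:
  rows:
    - {"x":0,"y":0,"z":0,"ax":0,"ay":0,"az":0,"claw":-1}
    - {"x":0,"y":0,"z":0,"ax":0,"ay":0,"az":0,"claw":-1}
    - {"x":0,"y":0,"z":0,"ax":0,"ay":0,"az":0,"claw":-1}

```text
time_s: 17.53
position: [0.5614, -0.1934, 0.072]
ee_rot: [0.986, 0.169, -0.0, 0.0]
force: [-3.7, -1.9, 3.6]
finger_gap: 0.216
```

```bash
cat > st.py <<'E'
from h import *
s=readout.sense(); T=pose(); print('t',s['time_s'],'yaw',np.degrees(np.arctan2(T[1,0],T[0,0])).round(2),T[:3,3].round(4),'F',s['force'].round(1),'M',s['torque'].round(3),'gap',round(s['finger_gap'],3),'q6',s['qpos'][5].round(3),'tau6',s['joint_torque'][5].round(3))
E
python3 st.py
```

```text
t 17.5333 yaw 19.51 [ 0.5614 -0.1934  0.072 ] F [-3.7 -1.9  3.6] M [-0.449  0.756  0.037] gap 0.216 q6 -0.674 tau6 0.046
```

The opening stopped at 18 mm rather than the wing's 10 mm, so the tips are probably on a hub below the wing. I'll regrip higher.

Call:
apply_moves:
  rows:
    - {"x":0,"y":0,"z":0,"ax":0,"ay":0,"az":0,"claw":-0.2}
    - {"x":0,"y":0,"z":0,"ax":0,"ay":0,"az":0,"claw":-0.2}
    - {"x":0,"y":0,"z":-4,"ax":0,"ay":0,"az":0,"claw":-0.2}
    - {"x":0,"y":0,"z":-4,"ax":0,"ay":0,"az":0,"claw":-0.2}
    - {"x":0,"y":0,"z":0,"ax":0,"ay":0,"az":0,"claw":-0.2}
    - {"x":0,"y":0,"z":0,"ax":0,"ay":0,"az":0,"claw":-1}
    - {"x":0,"y":0,"z":0,"ax":0,"ay":0,"az":0,"claw":-1}
    - {"x":0,"y":0,"z":0,"ax":0,"ay":0,"az":0,"claw":-1}
    - {"x":0,"y":0,"z":0,"ax":0,"ay":0,"az":0,"claw":-1}

```text
time_s: 18.28
position: [0.5613, -0.1933, 0.0796]
ee_rot: [0.986, 0.169, -0.001, 0.0]
force: [-4.5, -1.5, 7.4]
finger_gap: 0.109
```

```bash
python3 st.py
```

```text
t 18.2833 yaw 19.51 [ 0.5613 -0.1933  0.0796] F [-4.5 -1.5  7.4] M [-0.339  0.735  0.034] gap 0.109 q6 -0.673 tau6 -0.001
```

Now 9 mm: the wing is gripped. Turning clockwise.

Call:
apply_moves:
  rows:
    - {"x":0,"y":0,"z":0,"ax":0,"ay":0,"az":0.05,"claw":-1}
    - {"x":0,"y":0,"z":0,"ax":0,"ay":0,"az":0.1,"claw":-1}
    - {"x":0,"y":0,"z":0,"ax":0,"ay":0,"az":0.1,"claw":-1}
    - {"x":0,"y":0,"z":0,"ax":0,"ay":0,"az":0.1,"claw":-1}
    - {"x":0,"y":0,"z":0,"ax":0,"ay":0,"az":0.1,"claw":-1}
    - {"x":0,"y":0,"z":0,"ax":0,"ay":0,"az":0.1,"claw":-1}
    - {"x":0,"y":0,"z":0,"ax":0,"ay":0,"az":0.1,"claw":-1}
    - {"x":0,"y":0,"z":0,"ax":0,"ay":0,"az":0.1,"claw":-1}
    - {"x":0,"y":0,"z":0,"ax":0,"ay":0,"az":0,"claw":-1}

```text
time_s: 19.03
position: [0.5606, -0.1933, 0.0795]
ee_rot: [0.978, -0.206, -0.001, 0.0]
force: [-7.4, -3.1, 9.5]
finger_gap: 0.106
```

```bash
python3 st.py
```

```text
t 19.0333 yaw -23.82 [ 0.5606 -0.1933  0.0795] F [-7.4 -3.1  9.5] M [-0.363  1.169 -0.049] gap 0.106 q6 0.083 tau6 1.68
```

Call:
apply_moves:
  rows:
    - {"x":0,"y":0,"z":0,"ax":0,"ay":0,"az":0.08,"claw":-1}
    - {"x":0,"y":0,"z":0,"ax":0,"ay":0,"az":0.08,"claw":-1}
    - {"x":0,"y":0,"z":0,"ax":0,"ay":0,"az":0,"claw":-1}
    - {"x":0,"y":0,"z":0,"ax":0,"ay":0,"az":0,"claw":-1}

```text
time_s: 19.37
position: [0.5605, -0.1932, 0.0796]
ee_rot: [0.96, -0.281, -0.001, 0.0]
force: [-8.0, -1.9, 10.2]
finger_gap: 0.108
```

```bash
python3 st.py
```

```text
t 19.3667 yaw -32.67 [ 0.5605 -0.1932  0.0796] F [-8.  -1.9 10.2] M [-0.33   1.206 -0.071] gap 0.108 q6 0.237 tau6 0.239
```

Call:
apply_moves:
  rows:
    - {"x":0,"y":0,"z":0,"ax":0,"ay":0,"az":0.08,"claw":-1}
    - {"x":0,"y":0,"z":0,"ax":0,"ay":0,"az":0.08,"claw":-1}
    - {"x":0,"y":0,"z":0,"ax":0,"ay":0,"az":0,"claw":-1}
    - {"x":0,"y":0,"z":0,"ax":0,"ay":0,"az":0,"claw":-1}

```text
time_s: 19.7
position: [0.5604, -0.1931, 0.0795]
ee_rot: [0.934, -0.357, -0.002, 0.001]
force: [-8.9, -1.5, 10.4]
finger_gap: 0.107
```

```bash
python3 st.py
```

```text
t 19.7 yaw -41.83 [ 0.5604 -0.1931  0.0795] F [-8.9 -1.5 10.4] M [-0.297  1.267 -0.027] gap 0.107 q6 0.397 tau6 0.239
```

Call:
apply_moves:
  rows:
    - {"x":0,"y":0,"z":0,"ax":0,"ay":0,"az":0.08,"claw":-1}
    - {"x":0,"y":0,"z":0,"ax":0,"ay":0,"az":0.05,"claw":-1}
    - {"x":0,"y":0,"z":0,"ax":0,"ay":0,"az":0,"claw":-1}
    - {"x":0,"y":0,"z":0,"ax":0,"ay":0,"az":0,"claw":-1}

```text
time_s: 20.03
position: [0.5603, -0.1931, 0.0795]
ee_rot: [0.909, -0.417, -0.002, 0.001]
force: [-8.8, -0.8, 10.2]
finger_gap: 0.103
```

```bash
python3 st.py
```

```text
t 20.0333 yaw -49.27 [ 0.5603 -0.1931  0.0795] F [-8.8 -0.8 10.2] M [-0.21   1.266 -0.013] gap 0.103 q6 0.527 tau6 0.141
```

Call:
apply_moves:
  rows:
    - {"x":0,"y":0,"z":0,"ax":0,"ay":0,"az":0.06,"claw":-1}
    - {"x":0,"y":0,"z":0,"ax":0,"ay":0,"az":0.06,"claw":-1}
    - {"x":0,"y":0,"z":0,"ax":0,"ay":0,"az":0,"claw":-1}
    - {"x":0,"y":0,"z":0,"ax":0,"ay":0,"az":0,"claw":-1}

```text
time_s: 20.37
position: [0.5603, -0.193, 0.0796]
ee_rot: [0.883, -0.469, -0.001, 0.001]
force: [-8.4, 0.1, 12.4]
finger_gap: 0.109
```

```bash
python3 st.py
```

```text
t 20.3667 yaw -55.96 [ 0.5603 -0.193   0.0796] F [-8.4  0.1 12.4] M [-0.067  1.367  1.523] gap 0.109 q6 0.645 tau6 1.721
```

Mz jumped to 1.5 N m, so it is at the stop. A small extra push will confirm this and locate the stop.

Call:
apply_moves:
  rows:
    - {"x":0,"y":0,"z":0,"ax":0,"ay":0,"az":0.02,"claw":-1}
    - {"x":0,"y":0,"z":0,"ax":0,"ay":0,"az":0,"claw":-1}
    - {"x":0,"y":0,"z":0,"ax":0,"ay":0,"az":0,"claw":-1}

```text
time_s: 20.62
position: [0.5603, -0.193, 0.0796]
ee_rot: [0.879, -0.478, -0.001, 0.001]
force: [-9.0, -0.8, 12.3]
finger_gap: 0.105
```

```bash
python3 st.py
```

```text
t 20.6167 yaw -57.06 [ 0.5603 -0.193   0.0796] F [-9.  -0.8 12.3] M [-0.02   1.362  1.811] gap 0.105 q6 0.664 tau6 1.844
```

Call:
apply_moves:
  rows:
    - {"x":0,"y":0,"z":0,"ax":0,"ay":0,"az":-0.04,"claw":-1}
    - {"x":0,"y":0,"z":0,"ax":0,"ay":0,"az":0,"claw":-1}
    - {"x":0,"y":0,"z":0,"ax":0,"ay":0,"az":0,"claw":-1}

```text
time_s: 20.87
position: [0.5603, -0.193, 0.0796]
ee_rot: [0.888, -0.46, -0.002, 0.001]
force: [-7.3, -0.3, 11.6]
finger_gap: 0.105
```

```bash
python3 st.py
```

```text
t 20.8667 yaw -54.81 [ 0.5603 -0.193   0.0796] F [-7.3 -0.3 11.6] M [-0.156  1.328  1.216] gap 0.105 q6 0.625 tau6 1.127
```

Loading and unloading slopes agree (~15 N m/rad, elastic), which puts the stop at yaw about -50.1°. A quarter turn back is yaw +39.9°, or 1.65 rad counter-clockwise from here.

Call:
apply_moves:
  rows:
    - {"x":0,"y":0,"z":0,"ax":0,"ay":0,"az":-0.1,"claw":-1}
    - {"x":0,"y":0,"z":0,"ax":0,"ay":0,"az":-0.1,"claw":-1}
    - {"x":0,"y":0,"z":0,"ax":0,"ay":0,"az":-0.1,"claw":-1}
    - {"x":0,"y":0,"z":0,"ax":0,"ay":0,"az":-0.1,"claw":-1}
    - {"x":0,"y":0,"z":0,"ax":0,"ay":0,"az":-0.1,"claw":-1}
    - {"x":0,"y":0,"z":0,"ax":0,"ay":0,"az":-0.1,"claw":-1}
    - {"x":0,"y":0,"z":0,"ax":0,"ay":0,"az":-0.1,"claw":-1}
    - {"x":0,"y":0,"z":0,"ax":0,"ay":0,"az":-0.1,"claw":-1}
    - {"x":0,"y":0,"z":0,"ax":0,"ay":0,"az":-0.1,"claw":-1}
    - {"x":0,"y":0,"z":0,"ax":0,"ay":0,"az":-0.1,"claw":-1}

```text
time_s: 21.7
position: [0.561, -0.1933, 0.0796]
ee_rot: [1.0, 0.023, -0.001, 0.0]
force: [-5.4, -2.2, 7.5]
finger_gap: 0.105
```

Call:
apply_moves:
  rows:
    - {"x":0,"y":0,"z":0,"ax":0,"ay":0,"az":-0.1,"claw":-1}
    - {"x":0,"y":0,"z":0,"ax":0,"ay":0,"az":-0.1,"claw":-1}
    - {"x":0,"y":0,"z":0,"ax":0,"ay":0,"az":-0.1,"claw":-1}
    - {"x":0,"y":0,"z":0,"ax":0,"ay":0,"az":-0.1,"claw":-1}
    - {"x":0,"y":0,"z":0,"ax":0,"ay":0,"az":-0.1,"claw":-1}
    - {"x":0,"y":0,"z":0,"ax":0,"ay":0,"az":-0.1,"claw":-1}
    - {"x":0,"y":0,"z":0,"ax":0,"ay":0,"az":-0.053,"claw":-1}
    - {"x":0,"y":0,"z":0,"ax":0,"ay":0,"az":0,"claw":-1}
    - {"x":0,"y":0,"z":0,"ax":0,"ay":0,"az":0,"claw":-1}
    - {"x":0,"y":0,"z":0,"ax":0,"ay":0,"az":0,"claw":-1}

```text
time_s: 22.53
position: [0.5615, -0.1931, 0.0796]
ee_rot: [0.94, 0.34, -0.0, -0.0]
force: [-2.9, -0.9, 6.3]
finger_gap: 0.105
```

```bash
python3 st.py; python3 - <<'E'
from h import *
T=avgpose(4); s=shot('wrist'); s['T']=T@s['T_tool_cam']; save(s,'w6.png')
bx=np.array([-.040,-.9992]); by=np.array([.9992,-.040]); o=np.array([.5666,-.0746])
def ana(n,s):
    p=s['pixels'].astype(int).reshape(-1,3); C=cloud(s).reshape(-1,3); d=C[:,:2]-o; B=np.c_[d@bx,d@by,C[:,2]]*1000
    k=(p[:,0]-p[:,2]>60)&(B[:,0]>70)&(B[:,0]<110)&(abs(B[:,1])<25)&(B[:,2]>10)&(B[:,2]<30); print(n,'jaw',k.sum(),np.percentile(B[k],[2,10,50,90,98],axis=0).round(1)[:,0].tolist())
    k=(p.max(1)-p.min(1)<40)&(p.mean(1)>120)&(abs(B[:,0])<72)&(abs(B[:,1])<37)&(abs(B[:,2]-18)<5); q=B[k]; print('platetop',k.sum(),np.linalg.lstsq(np.c_[q[:,:2],np.ones(len(q))],q[:,2],rcond=None)[0].round(4))
    k=(abs(B[:,0])<60)&(abs(B[:,1])<40)&(abs(B[:,2]-40)<4); print('wood',rect(B[k]/1000))
ana('wrist',s)
for n in ['side','scene']: ana(n,shot(n))
E
```

```text
t 22.5333 yaw 39.73 [ 0.5615 -0.1931  0.0796] F [-2.9 -0.9  6.3] M [-0.096  0.54   0.08 ] gap 0.105 q6 -1.027 tau6 0.034
avg [ 0.5615 -0.1931  0.0796] yaw 39.73 std [0. 0. 0.]
wrist jaw 1283 [77.5, 78.5, 84.1, 89.6, 90.7]
platetop 7971 [-3.0000e-04  1.0000e-04  1.7295e+01]
wood ((-0.18103408813476562, -0.3163166046142578), (44.52970886230469, 85.03279113769531), 89.91622161865234)
side jaw 58 [77.0, 78.5, 83.5, 91.5, 96.5]
platetop 383 [-1.40000e-03  1.30000e-03  1.76157e+01]
wood ((-0.1046600341796875, -1.6225147247314453), (43.96116256713867, 87.20404052734375), 89.9615249633789)
scene jaw 59 [78.2, 79.6, 84.7, 89.7, 90.5]
platetop 516 [-5.00000e-04  3.80000e-03  1.74073e+01]
wood ((-0.01676177978515625, -0.44383811950683594), (84.16254425048828, 47.39139938354492), 0.0029606670141220093)
```

View pics/w6.png

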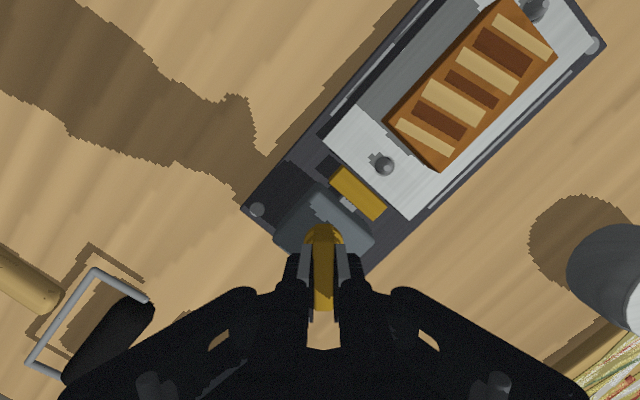

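Wrist view 6: the wing is held between the pads at (323,260) and lined up with them; pins still show through the plate, and the jaw is at 77.5 mm (77.35 expected). Handing in.

```bash
python3 -c "
from h import *
print(bot.job_done())"
```

```text
the job is handed in; nothing more can be done
None
```

I handed the job in with the plate down over both pins and the thumbscrew a quarter turn back from its stop, its wing still gripped. No verdict comes back, so this rests on my own checks. The arm had used about 23 s of the 54 s.

- **Plate:** it went over both pins without touching them until it met the bed. That happened 12 mm above its height on the table, as flush requires. The last camera checks show it level, with its top at 17.3–17.6 mm (18 mm expected) and both pins through the holes. Its centre is within about 0.5 mm by the wrist and scene cameras. The side camera alone shows 1.6 mm, still inside the 3 mm limit.
- **Thumbscrew:** I turned it clockwise until the torque jumped to 1.5–1.8 N m, which I took as the hard stop, at yaw about -50.1°. I then backed it off to yaw +39.7°, about 1.57 rad. The wrist camera puts the jaw front at 77.5 mm against 77.35 mm expected; the side and scene cameras give 77.0 and 78.2 mm.
- **Grip:** the wing is held with 40 N at about 9 mm opening, with the grasp point roughly 10 mm above its centre.

**What went differently:**
- I gripped the plate once, let it go to survey the bed, and gripped it again.
- My first grip on the wing stopped at 18 mm, probably on a hub below it, so I regripped 8 mm higher.
- Pose readings were up to about 2 mm off while the arm settled, so I averaged them where the fit mattered.
- I took no final measurement of the other items on the bench. The gripper was never planned near them, and no unexpected contact force showed.

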